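# Hitch the carved figure's coupler onto the display plinth and latch it

## Task

Take the carved figure's coupler by its grip block, lower its socket gently onto the ball of the round display plinth and keep hold of it until it sits fully home, flat on the plinth and without side strain on the ball; do not force it if it catches, as the ball does not stand in the plinth's middle. Then let go and press the coupler's latch lever fully down, gently. Leave the other exhibits where they are.

Things in the scene. Friction and masses are not known exactly. Their poses are not given: they have to be found in the camera images.
- plinth_top (a point): centre of the level top face of the round wooden plinth, z up. A steel ball 24 mm across stands on a 10 mm thick neck on this face, its centre 20 mm above it, highest point 32 mm. It is set on an eccentric: the ball stands 14 mm to the side of this point, in a direction that differs every time and is not measured (it can be seen or felt)
- plinth: round wooden display plinth with its steel ball, 220 mm across, 30 mm high, fixed to the table. The ball does not give way, and its setting is delicate: keep pushes on it small, and under 10 N when the coupler is home and about to be let go. Origin at the centre of its underside, z up
- grip_block (a point): centre of the coupler's grip block, straight above the socket's axis, 54 mm above the coupler's flat underside. Block 24 mm along x, 30 mm along y (grip it across y), reaching 15 mm above and 13 mm below this point. x points along the coupler, from the carved figure to the latch lever; z up. The coupler starts flat on the table
- socket_mouth (a point): centre of the socket's mouth, on the coupler's flat underside, axes as grip_block. A funnel 58 mm across at the underside narrows over 19 mm of height to a bore 29 mm wide, ceiling 34 mm up. Home, the underside rests flat on the plinth's top with the ball in the bore. A ball that meets the funnel's side pushes the coupler sideways, towards where the ball is
- coupler: aluminium coupler, loose, 0.35 to 0.65 kg with its lever, 179 mm long, 66 mm wide, 67 mm high; origin and axes as socket_mouth. A carved figure on a board reaches 87 mm to -x (55 mm high); two heel rails reach 92 mm to +x and bear on the plinth below the lever
- lever (a joint): latch lever, rad: 0 fully up (slanting up at 46 degrees), 0.8 fully down (level, on its stop). Starts at 0 to 0.12. Stiff: stays where it is left, takes about 6 to 9 N at the pad. Hinge along the coupler's y, 28 mm to +x of the socket's axis and 44 mm above the underside. Pressed down, its toe swings in under the ball; it goes fully down only with the coupler home
- lever_pad (a point): middle of the upper face of the pad at the lever's free end (pad 20 x 24 x 8 mm, 50 mm from the hinge); moves with the lever. With the lever fully down it lies 78 mm to +x of the socket's axis and 48 mm above the underside
- eagle: bystander, leave alone: eagle figure: wooden block 50 x 50 mm with a purple stone column and a pale carved bird, 115 mm tall; origin at the centre of its underside
- deer: bystander, leave alone: small pale deer on a round black foot 44 mm across, 85 mm tall with antlers; origin at the centre of its underside
- seal: bystander, leave alone: pale upright carving on a wooden block 56 x 44 mm, 64 mm tall; origin at the centre of its underside
- bear_stone: bystander, leave alone: pale bear on a rounded purple stone 54 mm across, 60 mm tall; origin at the centre of its underside
- phone: bystander, leave alone: smartphone lying flat, 72 x 150 x 8 mm; origin at the centre of its underside
- dish: bystander, leave alone: white bowl 90 mm across, 35 mm high; origin at the centre of its underside
- loupe: bystander, leave alone: black loupe, a cylinder 38 mm across, 30 mm high; origin at the centre of its underside
Mind the look-alikes: they are no part of the job. There is more than one size of the plinth; the job needs the larger.

How it is judged:
By the outcome, as a careful person would: the job done as asked, in the order asked, and still so for the second after the job is handed in, with the robot touching nothing.
It also fails if it takes over 70 s, if anything falls off the work surface, if the arm or the gripper's body presses on something with over 40 N, if the wrist force passes 120 N, or if a joint passes its speed limit or range.

## Robot

A 6-joint arm with a two-finger parallel gripper is mounted at the origin on the work surface. World frame = base frame: x ahead of the robot, y to its left, z up, the work surface at z = 0. Lengths are in m, angles in degrees, forces in N, time in s.
With the tool pointing down it reaches from about 0.35 to 1 m from the base axis. Payload 7.1 kg.
Tool frame: the origin (TCP) lies midway between the tips of the shut fingers; the grasp point (between the pads) lies 19 mm behind it (bot.pinch_z is the distance from the TCP to the grasp point, in m); z points along the fingers, y is the direction in which the jaws open and shut (so a half turn about z gives the same grasp; the last joint's range is limited). The gripper opens to 85 mm and grips with 20 to 120 N. Pads are 22 mm wide; open, the fingers measure 114 mm over their backs; the gripper's body (76 mm by 85 mm) begins 54 mm behind the grasp point. The pads swing forward as they close: fully open they stand 13 mm farther back than shut.
Start: joints at [63.083, 24.242, 93.386, -0, 62.372, -1.089], TCP at [0.272, 0.563, 0.198] pointing down, gripper open.
Joint ranges: [-172.04, 172.04], [-51.8, 120.97], [4.93, 147.93], [-75.15, 255.16], [6.16, 154.13], [-145.62, 145.62]. Speed limits (degrees/s): [136.94, 136.94, 172.46, 180, 180, 180].

## Interface

Orientations are given as a 3x3 rotation matrix whose columns are the frame's x, y, z axes.
In Python, from bench import bot gives the robot as it stands.
- The arm moves only by the tool apply_moves, never from a script. Its argument "rows" is one flat list of numbers, 6 for each row, row after row: the shift along the tool's x, y, z in cm, then the turn, a rotation vector about the tool's x, y, z in rad. In form: [x, y, z, wx, wy, wz, x, y, z, wx, wy, wz, ...]. A call has 1 to 10 rows; each row shifts and turns the pose as measured when the row begins, along the tool's axes as they then stand; what a row does not reach is not made up. A row lasts 1/10 s, in which the tool goes at most 50 mm and 8.59 degrees, less where a joint would pass 70% of its speed; a pose out of reach is approached as far as the arm can. A call with a gripper value outside its range is refused whole. "fingers" is the finger opening in cm, from 0 to 8.54, set as the call begins (left out, the last holds). The fingers move at their own pace and stop on an object; "squeeze" is the grip in N (left out, the last holds). Time passes only in rows, so rows that do not move let the fingers close. It gives the time, the measured TCP pose, the force and the opening at its end, in the units of the state.
- bot.observe(): the state, without advancing time (a new reading comes with each control period).
- bot.read_camera(name): name is "scene" or "top"; returns the picture (384x512x3 uint8, blue, green, red); there is no depth.
- bot.camera_params(name): a dict with "fov_y" (degrees; the focal length in pixels is half the picture's height over the tangent of half this angle, whatever the lens; pixels are square), "cx", "cy" (the principal point, pixels), "D" ([k1, k2, p1, p2, k3] as OpenCV has them; the pictures are not rectified), "R" (3x3) and "t" (3): a world point X has camera coordinates R X + t. Camera axes: x right, y down, z forward; pixel columns grow to the right and rows downward; lengths in m; the calibration is good to about 2 mm. A picture is of the moment at which its call begins. camera_params takes no time and is no camera call.
- bot.finish_job(): hands the job in, once; it reports no verdict.
The state is a dict: "clock": time; "q": joint angles; "qd": joint speeds; "joint_torque": joint torques, N m; "tcp_pos": TCP position; "eef_rot": TCP orientation; "ft_force": force on the tool from outside, world axes, zero at the start; "torque": the same for the moment, N m; "width": opening from 0.0 (shut) to 1.0 (fully open).
Only numpy, scipy, OpenCV 4.12 (cv2) and the standard library are available. Lean on these libraries where they do the work, as an engineer would, in place of code of your own. Each camera call takes 0.05 s, during which the arm holds its last target.

## Working session

There is one attempt and no reset: what is moved stays moved. The work goes in short steps, Python scripts to look and compute and a tool call to move; the robot and the scene stay as the last step left them, time stands still between calls to the robot, and variables do not carry over. Pictures are saved under pics/ and viewed, and the job is handed in when it is done.

Besides the shell and the picture viewer there is one more tool, called as name(argument=value, ...) on one line, values as JSON. apply_moves: Moves the arm, as the interface text tells. Its arguments: {"type":"object","properties":{"rows":{"type":"array"},"fingers":{"type":"number"},"squeeze":{"type":"number"}},"required":["rows"]}

```bash
mkdir -p pics; ls
python3 - <<'E'
from bench import bot
import cv2,numpy as np
for n in("scene","top"):
    im=bot.read_camera(n); cv2.imwrite(f"pics/{n}0.png",im)
    p=bot.camera_params(n); print(n,p, -np.array(p["R"]).T@np.array(p["t"]))
print(bot.observe(), bot.pinch_z)
E
```

```text
pics
scene {'fov_y': 43.78247777134893, 'cx': 251.03591536120751, 'cy': 191.87230184577513, 'D': array([0.02569232, 0.        , 0.        , 0.        , 0.        ]), 'R': array([[-0.08587339,  0.99630462, -0.0016906 ],
       [ 0.62631728,  0.05266368, -0.77778737],
       [-0.77482412, -0.06785009, -0.62852521]]), 't': array([ 0.13315618, -0.25496939,  1.50510247])} [ 1.33731601 -0.01711515  0.74790799]
top {'fov_y': 42.1121117410452, 'cx': 266.863954703087, 'cy': 187.58617213738583, 'D': array([0.01364241, 0.        , 0.        , 0.        , 0.        ]), 'R': array([[ 0.01289945, -0.99978063,  0.01650142],
       [-0.98053691, -0.01588106, -0.19569151],
       [ 0.19591064, -0.01365594, -0.98052666]]), 't': array([-0.10614758,  0.50426903,  1.26877615])} [ 0.24725689 -0.08078965  1.3445016 ]
{'clock': 0.1, 'q': array([ 6.30825186e+01,  2.42785976e+01,  9.34281003e+01, -2.10123814e-04,
        6.23722425e+01, -1.08851994e+00]), 'qd': array([-0.07540187, -0.08834335, -0.25882924, -0.03839579,  0.06056255,
       -0.01239167]), 'joint_torque': array([ 8.22564507e-04, -5.58421934e+01, -2.82448089e+01, -1.29485643e-04,
        2.95823578e-03,  1.32047188e-05]), 'tcp_pos': array([0.27203279, 0.56208463, 0.19733214]), 'eef_rot': array([[-9.00099393e-01,  4.35684170e-01, -6.20828546e-04],
       [ 4.35684612e-01,  9.00098553e-01, -1.22997237e-03],
       [ 2.29273846e-05, -1.37758283e-03, -9.99999051e-01]]), 'ft_force': array([ 1.12960719, -0.7788866 ,  0.45031858]), 'torque': array([-0.02389984, -0.04103369, -0.01565096]), 'width': 0.9986791728080587} 0.0187
```

View pics/scene0.png

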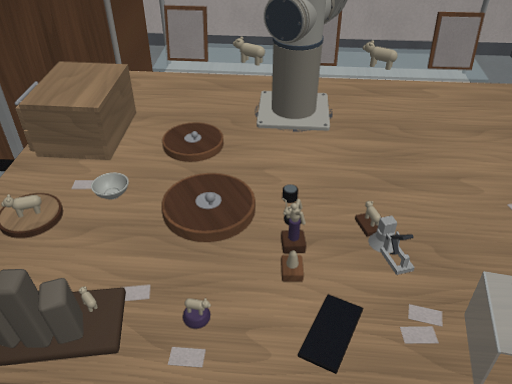

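View pics/top0.png

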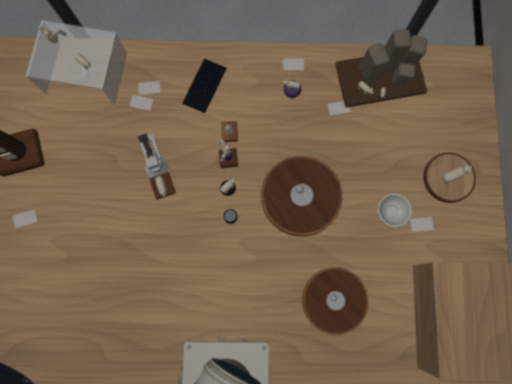

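The scene view shows the coupler at about (388,238) and the large plinth at (209,203). In the top view the coupler is at (156,165) and the large plinth at (302,195), with its ball near (301,190). I'll zoom in on both.

```bash
cat > h.py <<'E'
import cv2,numpy as np
from bench import bot
def cam(n):
    p=bot.camera_params(n); f=192/np.tan(np.radians(p["fov_y"]/2))
    return np.array([[f,0,p["cx"]],[0,f,p["cy"]],[0,0,1]]),np.array(p["D"]),np.array(p["R"]),np.array(p["t"])
def ray(n,uv):
    K,D,R,t=cam(n); a=cv2.undistortPoints(np.array([[uv]],float),K,D)[0,0]
    d=R.T@np.array([a[0],a[1],1]); return -R.T@t,d/np.linalg.norm(d)
def onz(n,uv,z):
    c,d=ray(n,uv); return c+d*(z-c[2])/d[2]
def proj(n,X):
    K,D,R,t=cam(n); return cv2.projectPoints(np.array(X,float).reshape(-1,3),cv2.Rodrigues(R)[0],t,K,D)[0][:,0]
def tri(u1,u2):
    c1,d1=ray("scene",u1);c2,d2=ray("top",u2)
    A=np.stack([d1,-d2],1); s=np.linalg.lstsq(A,c2-c1,rcond=None)[0]
    a=c1+s[0]*d1;b=c2+s[1]*d2; return (a+b)/2,np.linalg.norm(a-b)
def crop(im,x0,y0,w,h,k):
    return cv2.resize(im[y0:y0+h,x0:x0+w],None,fx=k,fy=k,interpolation=cv2.INTER_CUBIC)
E
python3 - <<'E'
from h import *
s=cv2.imread("pics/scene0.png");t=cv2.imread("pics/top0.png")
A=crop(s,350,190,80,90,5);B=crop(t,125,120,80,90,5)
cv2.imwrite("pics/c1.png",np.hstack([A,B]))
A=crop(s,155,160,110,90,3.6);B=crop(t,255,145,100,90,3.6)
cv2.imwrite("pics/c2.png",np.hstack([A,B]))
for im,n in((s,"scene"),(t,"top")):
    hsv=cv2.cvtColor(im,cv2.COLOR_BGR2HSV)
    print(n,[ (q,hsv[q[1],q[0]]) for q in ([(180,200),(209,195),(209,205)] if n=="scene" else [(275,195),(320,215),(302,190),(302,202)])])
E
```

```text
scene [((180, 200), array([ 11, 126,  77], dtype=uint8)), ((209, 195), array([108,   9, 138], dtype=uint8)), ((209, 205), array([108,  10, 134], dtype=uint8))]
top [((275, 195), array([ 10, 136,  71], dtype=uint8)), ((320, 215), array([ 10, 136,  73], dtype=uint8)), ((302, 190), array([150,   3, 101], dtype=uint8)), ((302, 202), array([150,   2, 132], dtype=uint8))]
```

View pics/c1.png

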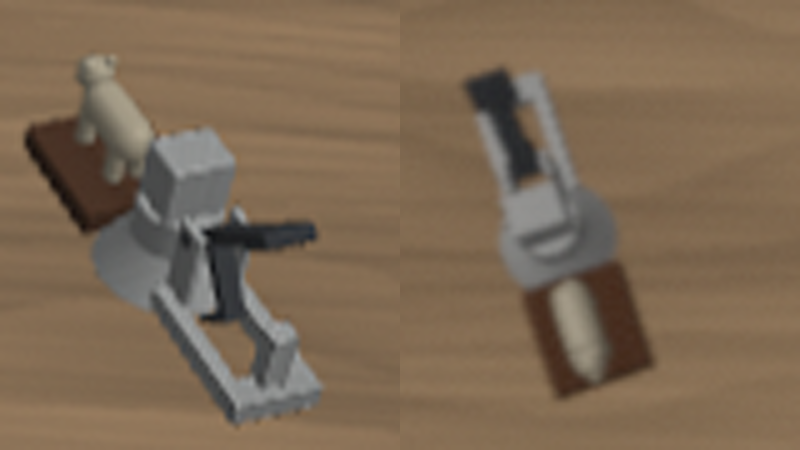

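View pics/c2.png

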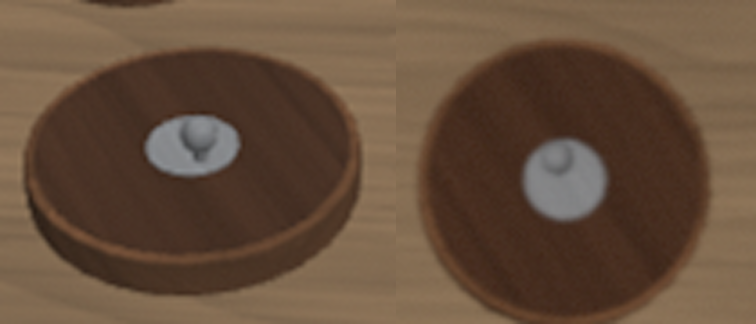

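Run:
```python
from h import *
s=cv2.imread("pics/scene0.png");t=cv2.imread("pics/top0.png")
def g(im,x0,y0,w,h,k):
    c=crop(im,x0,y0,w,h,k); c=cv2.convertScaleAbs(c,alpha=1.4)
    for i in range(0,w,5): cv2.line(c,(i*k,0),(i*k,6 if i%10 else 14),(0,255,255),1)
    for i in range(0,h,5): cv2.line(c,(0,i*k),(6 if i%10 else 14,i*k),(0,255,255),1)
    return c
cv2.imwrite("pics/d1.png",g(t,135,125,50,80,7)); cv2.imwrite("pics/d2.png",g(s,370,205,50,75,8))
for im,n,c0 in((s,"scene",(209,200)),(t,"top",(302,195))):
    hsv=cv2.cvtColor(im,cv2.COLOR_BGR2HSV)
    m=((hsv[...,1]<60)&(hsv[...,2]>60)).astype(np.uint8)
    nn,L,st,ce=cv2.connectedComponentsWithStats(m); 
    l=L[c0[1],c0[0]]; print(n,"disc",st[l],ce[l],onz(n,ce[l],0.03))
    m=((hsv[...,1]<110)|(hsv[...,2]>110)).astype(np.uint8)
    d=((hsv[...,1]>112)&(hsv[...,2]<100)).astype(np.uint8); d=cv2.morphologyEx(d,cv2.MORPH_CLOSE,np.ones((3,3)))
    cs=cv2.findContours(d,cv2.RETR_EXTERNAL,cv2.CHAIN_APPROX_NONE)[0]
    for c in cs:
        if cv2.contourArea(c)>1500:
            e=cv2.fitEllipse(c); print(n,"dark",e,onz(n,e[0],0.03))
```

```text
scene disc [195 192  27  17 367] [207.98910082 200.02179837] [ 0.4909903  -0.19242971  0.03      ]
scene dark ((208.06341552734375, 207.4134979248047), (67.33980560302734, 93.1830825805664), 85.9691162109375) [ 0.51718834 -0.18813694  0.03      ]
scene dark ((192.57301330566406, 141.70628356933594), (37.90874099731445, 60.49012756347656), 86.05998992919922) [ 0.24736934 -0.27343038  0.03      ]
scene dark ((455.14605712890625, 39.79148483276367), (49.370052337646484, 68.70562744140625), 23.30199432373047) [-0.55203909  0.61579377  0.03      ]
scene dark ((186.11013793945312, 32.58686447143555), (45.22874069213867, 64.28055572509766), 173.3956756591797) [-0.54792475 -0.44466437  0.03      ]
scene dark ((131.56430053710938, 32.90708923339844), (32.645957946777344, 87.71821594238281), 168.01760864257812) [-0.52467591 -0.66298514  0.03      ]
scene dark ((50.52342224121094, 57.87159729003906), (112.60282897949219, 155.73977661132812), 3.6558947563171387) [-0.25800326 -0.88664698  0.03      ]
top disc [290 183  24  24 433] [301.44803695 194.45496536] [ 0.49260384 -0.19215295  0.03      ]
top dark ((334.8489990234375, 300.90313720703125), (63.407867431640625, 64.75814819335938), 153.00389099121094) [ 0.21523447 -0.27798447  0.03      ]
top dark ((301.0372619628906, 195.82359313964844), (77.718017578125, 78.55552673339844), 44.15193557739258) [ 0.48885269 -0.19104736  0.03      ]
top dark ((377.9913024902344, 79.89555358886719), (46.00064468383789, 86.46005249023438), 88.98641204833984) [ 0.82421551 -0.40808381  0.03      ]
```

View pics/d1.png

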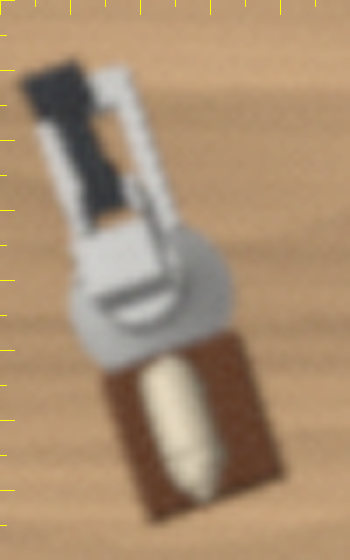

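View pics/d2.png

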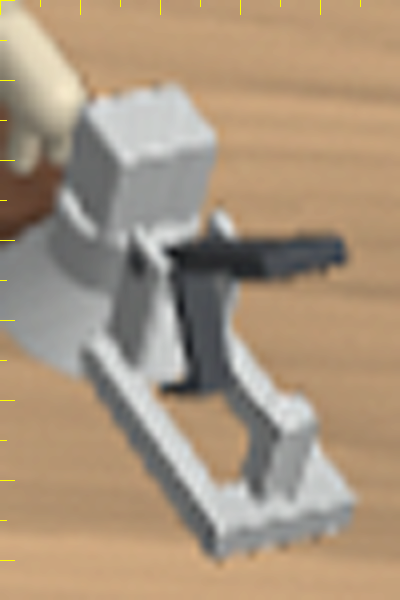

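Run:
```python
from h import *
T=lambda p:(135+p[0]/7-.4,125+p[1]/7-.4)
S=lambda p:(370+p[0]/8-.4,205+p[1]/8-.4)
b=[(103,375),(240,330),(283,478),(152,522)]
for z in(0.01,0.02):
  W=np.array([onz("top",T(p),z)[:2] for p in b]); d=(W[0]+W[1]-W[2]-W[3])/2;print(d,np.linalg.norm(d),np.degrees(np.arctan2(d[1],d[0])),"w",np.linalg.norm(W[0]-W[1]),(W[2]+W[3])/2)
a,c=onz("top",T((130,70)),.012),onz("top",T((178,222)),.012);d=a-c;print(np.degrees(np.arctan2(d[1],d[0])))
a,c=onz("scene",S((213,545)),.0),onz("scene",S((85,358)),.0);d=a-c;print(np.degrees(np.arctan2(d[1],d[0])))
cs=[(92,103),(180,87),(214,135),(125,165)]
W=np.array([onz("scene",S(p),.069) for p in cs]);print(W,W.mean(0))
ct=[(78,242),(148,222),(160,265),(97,290)]
W=np.array([onz("top",T(p),.069) for p in ct]);print(W,W.mean(0))
print("blk",tri(S((153,122)),T((121,255))))
print("ball",tri((210.2,196.8),(299.6,188.2)),onz("top",(299.6,188.2),.05),onz("scene",(210.2,196.8),.05))
# ball detection: dark within disc
t=cv2.imread("pics/top0.png");g=cv2.cvtColor(t,cv2.COLOR_BGR2GRAY)
print(g[180:206,288:316])
s=cv2.imread("pics/scene0.png");g=cv2.cvtColor(s,cv2.COLOR_BGR2GRAY)
print(g[188:212,196:224])
```

```text
[0.0581629  0.02092878] 0.06181372225694841 19.790274128104887 w 0.05550889208316666 [0.48614723 0.17442164]
[0.05772706 0.02077195] 0.06135052519246562 19.790274128104876 w 0.05509293984915076 [0.48435712 0.17250923]
19.836504118780837
20.655427704971867
[[0.5631572  0.19106608 0.069     ]
 [0.55474803 0.21503793 0.069     ]
 [0.57311897 0.22116877 0.069     ]
 [0.58676674 0.19655706 0.069     ]] [0.56944773 0.20595746 0.069     ]
[[0.57301451 0.22040413 0.069     ]
 [0.58121499 0.19472186 0.069     ]
 [0.5646694  0.18931653 0.069     ]
 [0.55463734 0.21222884 0.069     ]] [0.56838406 0.20416784 0.069     ]
blk (array([0.56861276, 0.20526999, 0.06817856]), np.float64(0.001978390347765494))
ball (array([ 0.50513814, -0.18461039,  0.05201694]), np.float64(0.0015963637574892273)) [ 0.50564671 -0.18556917  0.05      ] [ 0.50273432 -0.18428502  0.05      ]
[[ 54  52  53  53  53  52  52  50  50  48  47  46  46  47  47  48  46  47
   47  48  51  47  51  52  50  51  49  47]
 [ 52  51  54  53  53  53  53  52  51  50  49  47  45  47  46  46  50  47
   49  47  49  51  52  48  51  50  49  50]
 
[... 4916 characters left out ...]
 51  54  81 114 134 138 137 136 137 136 136 137 139 141 141 137 137 137
  135 125 104  80  61  52  53  55  53  52]
 [ 54  51  49  69  92 102 116 133 141 140 139 139 140 143 143 140 126 111
  101  84  65  55  55  55  55  55  56  55]
 [ 53  53  49  49  49  57  75  91  97 102 106 107 109 106 100  98  84  69
   62  54  55  57  56  56  56  56  55  55]
 [ 55  54  53  50  52  50  50  48  49  53  60  62  64  60  52  52  53  56
   57  57  57  58  56  57  56  53  54  54]
 [ 54  55  55  51  52  53  51  51  52  50  49  49  49  51  53  55  56  57
   59  59  57  58  57  57  57  56  56  55]
 [ 55  56  55  54  54  53  53  53  52  52  52  50  50  52  54  55  56  55
   56  59  57  57  57  58  57  56  56  56]]
```

```bash
cat > plan.py <<'E'
import sys
from h import *
from scipy.spatial.transform import Rotation as Rn
# usage: plan.py x y z yawy nrows ; tool pointing down, tool y at world angle yawy (deg)
def down(yaw):
    a=np.radians(yaw); y=np.array([np.cos(a),np.sin(a),0]);z=np.array([0,0,-1.]);return np.stack([np.cross(y,z),y,z],1)
if __name__=="__main__":
    x,y,z,yaw=map(float,sys.argv[1:5]);n=int(sys.argv[5])
    o=bot.observe();p=np.array(o["tcp_pos"]);R=np.array(o["eef_rot"])
    print("t",o["clock"],"p",p.round(4),"yaw",np.degrees(np.arctan2(R[1,1],R[0,1])).round(2),"F",np.round(o["ft_force"],1),"w",round(o["width"],3))
    rv=Rn.from_matrix(R.T@down(yaw)).as_rotvec()
    d=(np.array([x,y,z])-p)/n; st=Rn.from_rotvec(rv/n).as_matrix(); out=[]
    print("step mm",(np.linalg.norm(d)*1000).round(1),"deg",np.degrees(np.linalg.norm(rv)/n).round(2))
    for i in range(n):
        s=R.T@d*100; out+=list(s.round(2))+list((rv/n).round(4)); R=R@st
    print([float(v)+0. for v in out])
E
python3 plan.py .569 .205 .2 110 10
```

```text
t 0.1 p [0.272  0.5621 0.1973] yaw 64.17 F [ 1.1 -0.8  0.5] w 0.999
step mm 46.4 deg 4.58
[-4.23, -1.92, -0.02, -0.0001, -0.0001, -0.08, -4.06, -2.25, -0.02, -0.0001, -0.0001, -0.08, -3.87, -2.57, -0.02, -0.0001, -0.0001, -0.08, -3.65, -2.87, -0.02, -0.0001, -0.0001, -0.08, -3.41, -3.15, -0.02, -0.0001, -0.0001, -0.08, -3.15, -3.42, -0.02, -0.0001, -0.0001, -0.08, -2.86, -3.66, -0.03, -0.0001, -0.0001, -0.08, -2.56, -3.87, -0.03, -0.0001, -0.0001, -0.08, -2.25, -4.07, -0.03, -0.0001, -0.0001, -0.08, -1.91, -4.23, -0.03, -0.0001, -0.0001, -0.08]
```

apply_moves(rows=[-4.23,-1.92,0,0,0,-0.08,-4.06,-2.25,0,0,0,-0.08,-3.87,-2.57,0,0,0,-0.08,-3.65,-2.87,0,0,0,-0.08,-3.41,-3.15,0,0,0,-0.08,-3.15,-3.42,0,0,0,-0.08,-2.86,-3.66,0,0,0,-0.08,-2.56,-3.87,0,0,0,-0.08,-2.25,-4.07,0,0,0,-0.08,-1.91,-4.23,0,0,0,-0.08], fingers=8.54)

```text
clock: 1.1
tcp_pos: [0.5796, 0.2004, 0.1938]
eef_rot: [[-0.924, -0.381, -0.005], [-0.381, 0.924, -0.003], [0.006, -0.001, -1.0]]
ft_force: [0.0, -0.1, 0.1]
width: 0.997
```

```bash
python3 plan.py .569 .205 .15 110 4
```

```text
t 1.1 p [0.5796 0.2004 0.1938] yaw 112.43 F [ 0.  -0.1  0.1] w 0.997
step mm 11.3 deg 0.61
[0.2, 0.21, 1.1, -0.0002, -0.0014, 0.0106, 0.2, 0.21, 1.1, -0.0002, -0.0014, 0.0106, 0.2, 0.2, 1.1, -0.0002, -0.0014, 0.0106, 0.21, 0.2, 1.1, -0.0002, -0.0014, 0.0106]
```

apply_moves(rows=[0.2,0.21,1.1,0,-0.0014,0.0106,0.2,0.21,1.1,0,-0.0014,0.0106,0.2,0.2,1.1,0,-0.0014,0.0106,0.21,0.2,1.1,0,-0.0014,0.0106,0,0,0,0,0,0])

```text
clock: 1.6
tcp_pos: [0.5692, 0.2017, 0.1451]
eef_rot: [[-0.942, -0.335, -0.002], [-0.335, 0.942, -0.002], [0.002, -0.001, -1.0]]
ft_force: [0.4, -1.2, -0.3]
width: 1.001
```

```bash
python3 plan.py .569 .205 .11 110 2;python3 - <<'E'
from h import *
for n in("scene","top"):
    cv2.imwrite(f"pics/{n}1.png",bot.read_camera(n))
s=cv2.imread("pics/scene1.png");t=cv2.imread("pics/top1.png")
cv2.imwrite("pics/e1.png",np.hstack([crop(s,340,140,100,140,4),crop(t,115,110,100,140,4)]))
E
```

```text
t 1.6 p [0.5692 0.2017 0.1451] yaw 109.56 F [ 0.4 -1.2 -0.3] w 1.001
step mm 17.6 deg 0.23
[-0.05, 0.16, 1.76, -0.0006, -0.001, -0.0039, -0.05, 0.16, 1.76, -0.0006, -0.001, -0.0039]
```

View pics/e1.png

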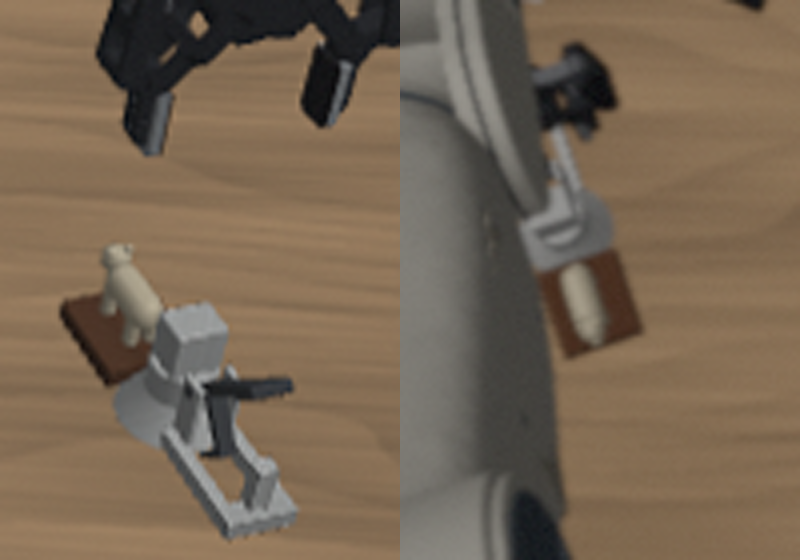

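The open fingers at (378,172) and (422,163) straddle the block at (388,222) in the scene view, so the alignment looks plausible. Descending.

apply_moves(rows=[-0.03,0.16,1.5,0,-0.001,-0.004,-0.03,0.16,1.5,0,-0.001,-0.004,0,0,1.5,0,0,0,0,0,1.5,0,0,0,0,0,1.2,0,0,0,0,0,0.8,0,0,0,0,0,0,0,0,0])

```text
clock: 2.4
tcp_pos: [0.5717, 0.2088, 0.063]
eef_rot: [[-0.938, -0.348, 0.009], [-0.348, 0.938, 0.002], [-0.009, -0.001, -1.0]]
ft_force: [0.8, -0.1, 0.6]
width: 1.001
```

```bash
python3 plan.py .569 .205 .043 110 3
```

```text
t 2.4 p [0.5717 0.2088 0.063 ] yaw 110.35 F [ 0.8 -0.1  0.6] w 1.001
step mm 6.8 deg 0.2
[0.14, -0.09, 0.66, -0.0005, 0.0029, 0.002, 0.13, -0.09, 0.67, -0.0005, 0.0029, 0.002, 0.13, -0.09, 0.67, -0.0005, 0.0029, 0.002]
```

apply_moves(rows=[0.12,-0.1,0.66,0,0.003,0.002,0.12,-0.1,0.66,0,0.003,0.002,0.06,-0.1,0.6,0,0.003,0.002,0,0,0,0,0,0,0,0,0,0,0,0])

```text
clock: 2.9
tcp_pos: [0.5712, 0.2049, 0.0433]
eef_rot: [[-0.94, -0.341, 0.002], [-0.341, 0.94, -0.001], [-0.001, -0.001, -1.0]]
ft_force: [-0.4, 0.5, 0.5]
width: 0.999
```

```bash
python3 plan.py .569 .205 .043 110 1
```

```text
t 2.9 p [0.5712 0.2049 0.0433] yaw 109.97 F [-0.4  0.5  0.5] w 0.999
step mm 2.2 deg 0.12
[0.2, 0.08, 0.03, -0.0015, 0.0014, -0.0006]
```

apply_moves(rows=[0.12,0,0,0,0,0,0,0,0,0,0,0,0,0,0,0,0,0,0,0,0,0,0,0,0,0,0,0,0,0,0,0,0,0,0,0,0,0,0,0,0,0,0,0,0,0,0,0], fingers=0, squeeze=55)

```text
clock: 3.7
tcp_pos: [0.5707, 0.2048, 0.0446]
eef_rot: [[-0.94, -0.342, 0.004], [-0.342, 0.94, -0.0], [-0.004, -0.002, -1.0]]
ft_force: [-0.2, -0.6, 0.6]
width: -0.0
```

```bash
python3 - <<'E'
from h import *
for n in("scene",):
    cv2.imwrite(f"pics/{n}2.png",bot.read_camera(n))
s=cv2.imread("pics/scene2.png")
cv2.imwrite("pics/e2.png",crop(s,340,140,100,140,4))
E
python3 plan.py .569 .205 .12 110 5
```

```text
t 3.75 p [0.5707 0.2048 0.0445] yaw 109.97 F [0.5 0.1 0.7] w -0.005
step mm 15.1 deg 0.04
[0.03, 0.01, -1.51, -0.0003, 0.0007, -0.0001, 0.03, 0.01, -1.51, -0.0003, 0.0007, -0.0001, 0.03, 0.01, -1.51, -0.0003, 0.0007, -0.0001, 0.03, 0.01, -1.51, -0.0003, 0.0007, -0.0001, 0.03, 0.01, -1.51, -0.0003, 0.0007, -0.0001]
```

View pics/e2.png

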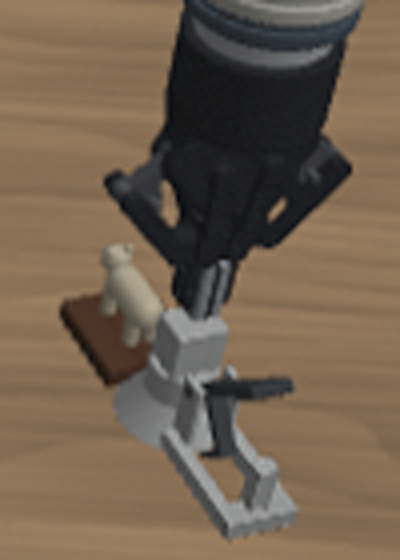

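Run:
```python
from h import *
p=bot.observe()["tcp_pos"];print(p,bot.observe()["q"])
print(((proj("scene",p)-[340,140])*4), ((proj("scene",[p[0],p[1],.069])-[340,140])*4),((proj("scene",[.569,.205,.069])-[340,140])*4))
```

```text
[0.57070136 0.20480701 0.04454168] [ 18.66166716  34.37120321 100.76129486  -0.11541146  44.66596742
 -91.22495123]
[[184.68413131 354.97250915]] [[192.8684571  320.99218633]] [[192.79877172 318.83691197]]
```

Run:
```python
from h import *
y=np.array([-.342,.94,0])
p=np.array([.5692,.2017,.158])
for s in(-.0425,.0425): print((proj("scene",p+s*y)-[340,140])*4)
p=np.array([.5692,.2017,.158])
t=cv2.imread("pics/top1.png")
print((proj("top",p)-[115,110])*4)
s=cv2.imread("pics/scene2.png"); cv2.imwrite("pics/e3.png",cv2.convertScaleAbs(crop(s,370,190,50,60,10),alpha=1.5))
```

```text
[[139.61533663 199.89581241]]
[[295.40115379 172.05656525]]
[[121.03501005 166.67386729]]
```

View pics/e3.png

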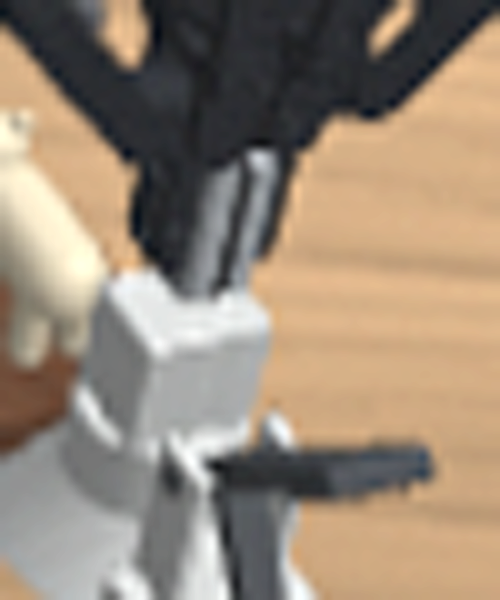

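Run:
```python
from h import *
print(proj("scene",[0,0,0]),proj("top",[0,0,0]))
im=bot.read_camera("top"); cv2.imwrite("pics/top2.png",im)
s=cv2.imread("pics/scene2.png")
cv2.imwrite("pics/e4.png",np.hstack([crop(s,240,60,120,80,3),crop(im,160,304,120,80,3)]))
cv2.imwrite("pics/e5.png",crop(im,100,100,120,120,5))
```

```text
[[293.34878522 110.8510014 ]] [[225.04659963 386.2454029 ]]
```

View pics/e4.png

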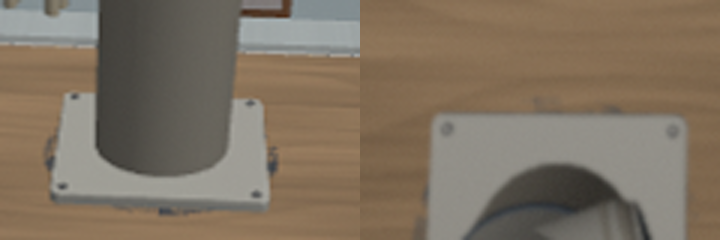

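View pics/e5.png

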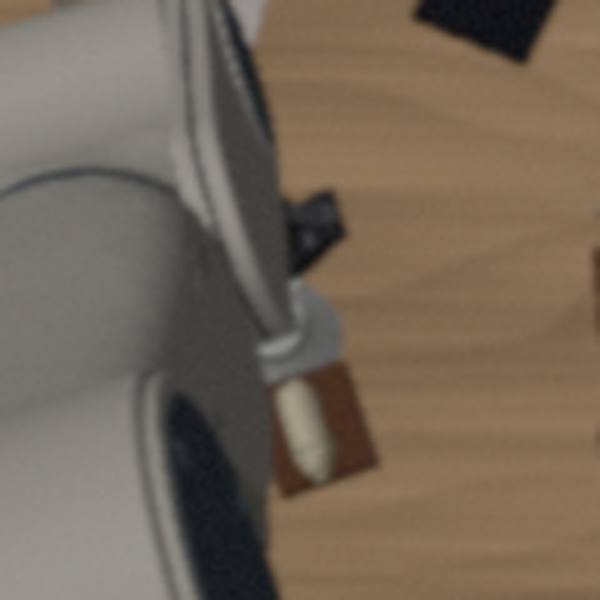

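Run:
```python
from h import *
print(tri((377.5,178.7),(161.5,143)))
for z in(.16,.175,.19): print(z,onz("scene",(377,178.5),z),onz("scene",(421,171),z))
t=cv2.imread("pics/top1.png");s=cv2.imread("pics/scene1.png")
cv2.imwrite("pics/e6.png",cv2.convertScaleAbs(np.hstack([crop(s,360,140,80,60,5),crop(t,135,110,60,60,5)]),alpha=2))
```

```text
(array([0.58414987, 0.15988523, 0.18587322]), np.float64(0.0045583429826587885))
0.16 [0.54834475 0.16959651 0.16      ] [0.51506028 0.2624756  0.16      ]
0.175 [0.56847472 0.16483271 0.175     ] [0.53603948 0.25534207 0.175     ]
0.19 [0.58860469 0.16006891 0.19      ] [0.55701867 0.24820854 0.19      ]
```

View pics/e6.png

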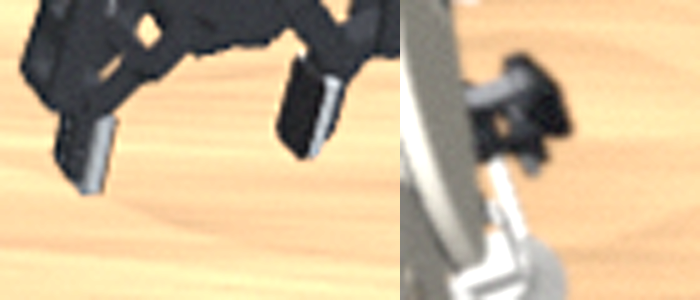

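The closed fingers ended on top of the block: in e3 the tips are at (205,297), at the block's top face. In both pictures the real tips sit about 26 mm higher than the reported TCP suggests, while x and y agree. I'll lift, open, go lower and regrasp.

apply_moves(rows=[0,0,-0.6,0,0,0,0,0,-0.4,0,0,0,0,0,0,0,0,0])

```text
clock: 4.1
tcp_pos: [0.5707, 0.2048, 0.0554]
eef_rot: [[-0.94, -0.341, 0.004], [-0.341, 0.94, -0.0], [-0.003, -0.002, -1.0]]
ft_force: [0.1, -0.2, -0.6]
width: 0.0
```

apply_moves(rows=[0,0,0,0,0,0,0,0,0,0,0,0,0,0,0,0,0,0,0,0,0,0,0,0,0,0,0,0,0,0,0,0,0,0,0,0,0,0,0,0,0,0], fingers=8.54)

```text
clock: 4.8
tcp_pos: [0.5706, 0.2048, 0.0554]
eef_rot: [[-0.94, -0.342, 0.004], [-0.342, 0.94, -0.0], [-0.003, -0.002, -1.0]]
ft_force: [-0.3, -0.3, 0.3]
width: 0.997
```

```bash
python3 plan.py .569 .205 .040 110 2
python3 - <<'E'
from h import *
cv2.imwrite("pics/scene3.png",bot.read_camera("scene"))
s=cv2.imread("pics/scene3.png")
cv2.imwrite("pics/e7.png",cv2.convertScaleAbs(crop(s,360,160,80,90,6),alpha=1.5))
E
```

```text
t 4.8 p [0.5706 0.2048 0.0554] yaw 109.97 F [-0.3 -0.3  0.3] w 0.997
step mm 7.8 deg 0.11
[0.08, 0.04, 0.77, -0.0008, 0.0017, -0.0003, 0.08, 0.04, 0.77, -0.0008, 0.0017, -0.0003]
```

View pics/e7.png

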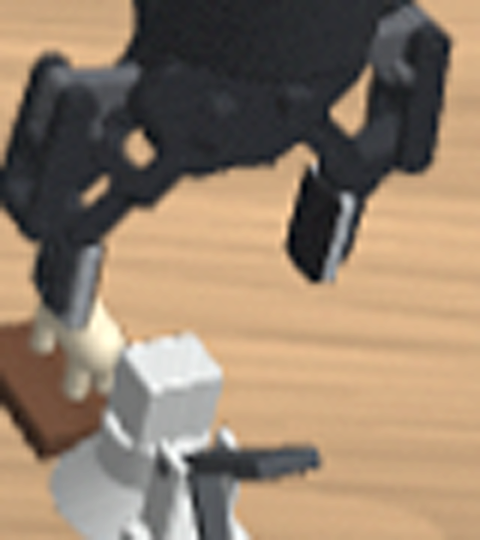

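apply_moves(rows=[0.06,0,0.8,0,0.002,0,0.06,0,0.8,0,0.002,0,0,0,0.8,0,0,0,0,0,0.6,0,0,0,0,0,0.3,0,0,0,0,0,0,0,0,0])

```text
clock: 5.45
tcp_pos: [0.5687, 0.204, 0.0184]
eef_rot: [[-0.94, -0.342, -0.002], [-0.342, 0.94, -0.002], [0.003, -0.001, -1.0]]
ft_force: [0.1, -0.1, 0.3]
width: 1.004
```

```bash
python3 plan.py .5695 .205 .018 110 1
```

```text
t 5.45 p [0.5687 0.204  0.0184] yaw 109.97 F [ 0.1 -0.1  0.3] w 1.004
step mm 1.3 deg 0.18
[-0.11, 0.06, 0.04, -0.0015, -0.0028, -0.0005]
```

apply_moves(rows=[-0.05,0.05,0,0,-0.002,0,0,0,0,0,0,0,0,0,0,0,0,0,0,0,0,0,0,0,0,0,0,0,0,0,0,0,0,0,0,0,0,0,0,0,0,0,0,0,0,0,0,0], fingers=0, squeeze=55)

```text
clock: 6.25
tcp_pos: [0.5695, 0.205, 0.0191]
eef_rot: [[-0.94, -0.341, 0.001], [-0.341, 0.94, -0.001], [-0.001, -0.001, -1.0]]
ft_force: [0.0, 0.2, -0.4]
width: 0.339
```

```bash
python3 - <<'E'
from h import *
cv2.imwrite("pics/scene4.png",bot.read_camera("scene"))
s=cv2.imread("pics/scene4.png")
cv2.imwrite("pics/e8.png",cv2.convertScaleAbs(crop(s,350,160,80,110,5),alpha=1.5))
E
python3 plan.py .569 .205 .07 110 3
```

```text
t 6.3 p [0.5695 0.2051 0.0191] yaw 109.96 F [ 0.3 -0.3 -1. ] w 0.341
step mm 17.0 deg 0.03
[0.01, 0.0, -1.7, -0.0004, 0.0002, -0.0002, 0.01, 0.0, -1.7, -0.0004, 0.0002, -0.0002, 0.02, 0.0, -1.7, -0.0004, 0.0002, -0.0002]
```

View pics/e8.png

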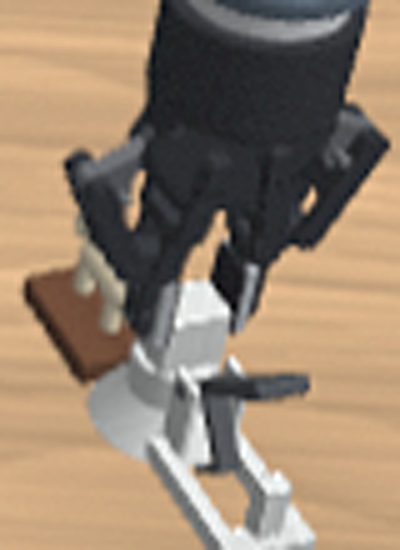

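Opening is 29 mm, and the picture shows the fingers on both sides of the block. Lifting.

apply_moves(rows=[0,0,-0.8,0,0,0,0,0,-1.6,0,0,0,0,0,-2.4,0,0,0,0,0,-2.8,0,0,0,0,0,-2.8,0,0,0,0,0,-2.4,0,0,0,0,0,-1.6,0,0,0,0,0,-0.6,0,0,0,0,0,0,0,0,0])

```text
clock: 7.2
tcp_pos: [0.566, 0.204, 0.1793]
eef_rot: [[-0.94, -0.341, -0.003], [-0.341, 0.94, -0.002], [0.004, -0.001, -1.0]]
ft_force: [1.0, -0.1, -5.8]
width: 0.333
```

```bash
python3 - <<'E'
from h import *
s=bot.read_camera("scene");cv2.imwrite("pics/scene5.png",s)
cv2.imwrite("pics/e9.png",cv2.convertScaleAbs(crop(s,310,80,130,150,4),alpha=1.5))
E
python3 plan.py .504 -.185 .17 30 14
```

```text
t 7.25 p [0.5658 0.204  0.1787] yaw 109.95 F [-0.3  0.6 -5.4] w 0.334
step mm 28.1 deg 5.71
[1.36, -2.46, 0.07, -0.0003, -0.0002, 0.0997, 1.11, -2.58, 0.07, -0.0003, -0.0002, 0.0997, 0.85, -2.68, 0.07, -0.0003, -0.0002, 0.0997, 0.58, -2.75, 0.07, -0.0003, -0.0002, 0.0997, 0.3, -2.8, 0.07, -0.0003, -0.0002, 0.0997, 0.02, -2.81, 0.07, -0.0003, -0.0002, 0.0997, -0.26, -2.8, 0.07, -0.0003, -0.0002, 0.0997, -0.54, -2.76, 0.06, -0.0003, -0.0002, 0.0997, -0.81, -2.69, 0.06, -0.0003, -0.0002, 0.0997, -1.07, -2.6, 0.06, -0.0003, -0.0002, 0.0997, -1.33, -2.48, 0.06, -0.0003, -0.0002, 0.0997, -1.57, -2.34, 0.06, -0.0003, -0.0002, 0.0997, -1.79, -2.17, 0.06, -0.0003, -0.0002, 0.0997, -2.0, -1.98, 0.06, -0.0003, -0.0002, 0.0997]
```

View pics/e9.png

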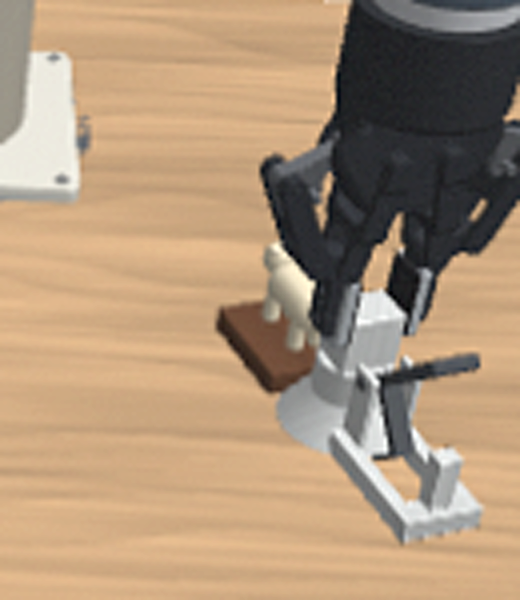

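Coupler is held level, 5.5 N (about 0.55 kg). Carrying it over.

apply_moves(rows=[1.36,-2.46,0,0,0,0.1,1.11,-2.58,0,0,0,0.1,0.85,-2.68,0,0,0,0.1,0.58,-2.75,0,0,0,0.1,0.3,-2.8,0,0,0,0.1,0.02,-2.81,0,0,0,0.1,-0.26,-2.8,0,0,0,0.1,-0.54,-2.76,0,0,0,0.1,-0.81,-2.69,0,0,0,0.1])

```text
clock: 8.15
tcp_pos: [0.5136, -0.0512, 0.1692]
eef_rot: [[-0.836, 0.548, -0.023], [0.549, 0.836, -0.003], [0.017, -0.015, -1.0]]
ft_force: [0.8, -0.8, -5.1]
width: 0.332
```

```bash
python3 plan.py .504 -.185 .17 30 6
```

```text
t 8.15 p [ 0.5136 -0.0512  0.1692] yaw 56.74 F [ 0.8 -0.8 -5.1] w 0.332
step mm 22.4 deg 4.46
[-1.09, -1.95, 0.0, -0.0031, -0.0022, 0.0778, -1.24, -1.86, -0.01, -0.0031, -0.0022, 0.0778, -1.38, -1.76, -0.01, -0.0031, -0.0022, 0.0778, -1.51, -1.65, -0.01, -0.0031, -0.0022, 0.0778, -1.64, -1.53, -0.01, -0.0031, -0.0022, 0.0778, -1.75, -1.39, -0.01, -0.0031, -0.0022, 0.0778]
```

apply_moves(rows=[-1.09,-1.95,0,-0.003,-0.0022,0.0778,-1.24,-1.86,-0.1,-0.003,-0.0022,0.0778,-1.38,-1.76,-0.1,-0.003,-0.0022,0.0778,-1.4,-1.5,0,-0.003,-0.0022,0.0778,-1.4,-1.3,0,-0.003,-0.002,0.07,-1.2,-1.1,0,-0.003,-0.002,0.06,-0.4,-0.4,0,0,0,0,0,0,0,0,0,0])

```text
clock: 8.95
tcp_pos: [0.4923, -0.1856, 0.1622]
eef_rot: [[-0.501, 0.865, -0.018], [0.865, 0.501, 0.005], [0.013, -0.013, -1.0]]
ft_force: [0.2, 0.4, -6.9]
width: 0.334
```

```bash
python3 plan.py .504 -.185 .12 30 4
```

```text
t 8.95 p [ 0.4923 -0.1856  0.1622] yaw 30.08 F [ 0.2  0.4 -6.9] w 0.334
step mm 10.9 deg 0.27
[-0.15, 0.27, 1.05, -0.0033, -0.0033, 0.0003, -0.14, 0.27, 1.05, -0.0033, -0.0033, 0.0003, -0.14, 0.27, 1.05, -0.0033, -0.0033, 0.0003, -0.14, 0.26, 1.05, -0.0033, -0.0033, 0.0003]
```

apply_moves(rows=[-0.15,0.3,1.0,-0.0033,-0.0033,0,-0.14,0.3,1.0,-0.0033,-0.0033,0,-0.14,0.3,1.0,-0.0033,-0.0033,0,-0.1,0.2,1.0,-0.0033,-0.0033,0,-0.05,0.1,0.8,0,0,0,0,0,0.5,0,0,0,0,0,0,0,0,0])

```text
clock: 9.65
tcp_pos: [0.5055, -0.1806, 0.102]
eef_rot: [[-0.507, 0.862, -0.002], [0.862, 0.507, 0.002], [0.003, -0.001, -1.0]]
ft_force: [-0.2, 0.0, -5.0]
width: 0.334
```

```bash
python3 plan.py .504 -.185 .09 30 3;  python3 - <<'E'
from h import *
s=bot.read_camera("scene");cv2.imwrite("pics/scene6.png",s)
cv2.imwrite("pics/f1.png",cv2.convertScaleAbs(crop(s,150,110,120,140,4),alpha=1.5))
t=bot.read_camera("top");cv2.imwrite("pics/top6.png",t)
cv2.imwrite("pics/f2.png",cv2.convertScaleAbs(crop(t,250,130,110,110,5),alpha=1.5))
E
```

```text
t 9.65 p [ 0.5055 -0.1806  0.102 ] yaw 30.45 F [-0.2  0.  -5. ] w 0.334
step mm 4.3 deg 0.16
[-0.1, -0.12, 0.4, -0.0003, -0.0009, 0.0026, -0.1, -0.12, 0.4, -0.0003, -0.0009, 0.0026, -0.1, -0.12, 0.4, -0.0003, -0.0009, 0.0026]
```

View pics/f1.png

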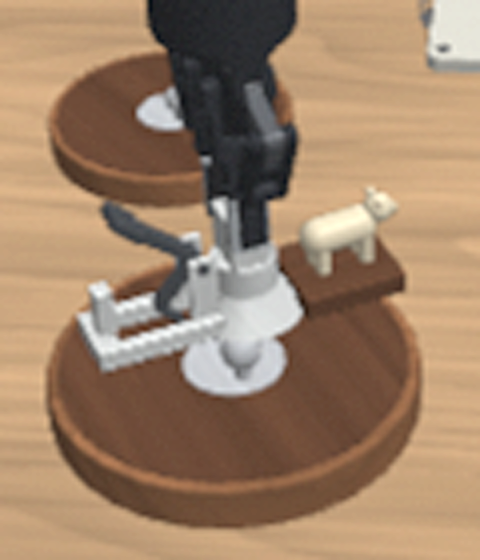

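View pics/f2.png

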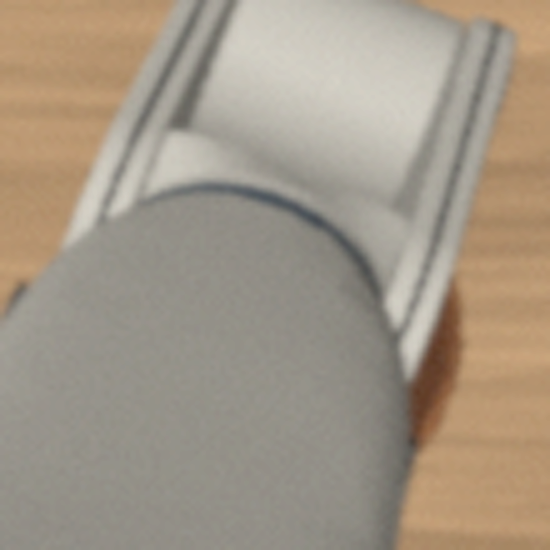

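Run:
```python
from h import *
a=np.linspace(0,2*np.pi,73)
for dz in(.083,):
  c=np.array([.5055,-.1806,dz]); P=(proj("scene",[c+.033*np.array([np.cos(t),np.sin(t),0]) for t in a])-[150,110])*4
  print(P.max(0),P.min(0))
P=(proj("scene",[[.504,-.185,.05],[.504,-.185,.062],[.504,-.185,.03]])-[150,110])*4;print(P)
s=cv2.imread("pics/scene6.png");c=cv2.convertScaleAbs(crop(s,190,165,50,50,10),alpha=1.5)
cc=np.array([.5055,-.1806,.083]);Q=((proj("scene",[cc+.033*np.array([np.cos(t),np.sin(t),0]) for t in a])-[190,165]+.5)*10).astype(int)
for q in Q[::3]: cv2.circle(c,tuple(int(v) for v in q),1,(0,0,255),-1)
Q=((proj("scene",[[.504,-.185,.05]])-[190,165]+.5)*10).astype(int)[0]; cv2.circle(c,tuple(int(v) for v in Q),48,(0,255,0),1)
cv2.imwrite("pics/f3.png",c)
```

```text
[302.07174324 342.64591897] [184.2698321  269.79225441]
[[239.22795054 348.53418749]
 [238.04928982 332.28330442]
 [241.15542414 375.12786545]]
```

View pics/f3.png

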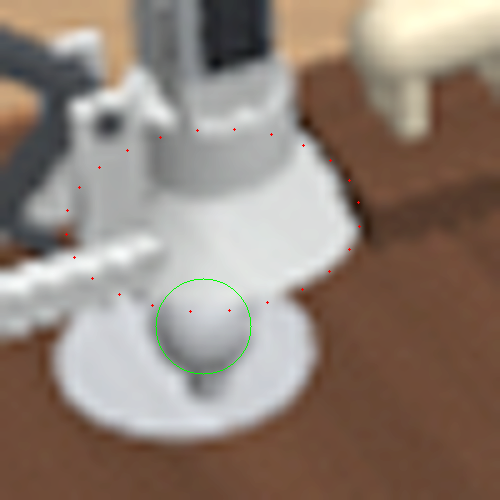

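The projected rim (red) and ball (green) match the picture, so the TCP is on the socket axis and the ball is at (0.504, -0.185). Centring, then lowering in small steps.

apply_moves(rows=[-0.15,-0.18,0.4,0,-0.001,0.003,-0.15,-0.18,0.4,0,-0.001,0.003,0,0,0.3,0,0,0,0,0,0,0,0,0,0,0,0,0,0,0])

```text
clock: 10.25
tcp_pos: [0.5051, -0.1866, 0.0924]
eef_rot: [[-0.5, 0.866, 0.003], [0.866, 0.5, -0.002], [-0.003, 0.002, -1.0]]
ft_force: [1.0, -0.4, -5.3]
width: 0.335
```

```bash
python3 plan.py .504 -.185 .085 30 2
```

```text
t 10.25 p [ 0.5051 -0.1866  0.0924] yaw 30.02 F [ 1.  -0.4 -5.3] w 0.335
step mm 3.8 deg 0.1
[0.1, -0.01, 0.37, 0.0008, 0.0014, 0.0002, 0.1, -0.01, 0.37, 0.0008, 0.0014, 0.0002]
```

apply_moves(rows=[0.1,0,0.4,0,0.001,0,0.05,0,0.4,0,0.001,0,0,0,0.3,0,0,0,0,0,0.2,0,0,0,0,0,0,0,0,0])

```text
clock: 10.75
tcp_pos: [0.5045, -0.185, 0.0784]
eef_rot: [[-0.5, 0.866, 0.002], [0.866, 0.5, 0.0], [-0.001, 0.002, -1.0]]
ft_force: [-0.4, -0.1, -5.6]
width: 0.335
```

```bash
python3 plan.py .504 -.185 .073 30 2
python3 - <<'E'
from h import *
print(np.round(bot.observe()["torque"],2))
E
```

```text
t 10.75 p [ 0.5045 -0.185   0.0784] yaw 30.03 F [-0.4 -0.1 -5.6] w 0.335
step mm 2.7 deg 0.06
[0.01, -0.02, 0.27, 0.0009, 0.0004, 0.0002, 0.01, -0.02, 0.27, 0.0009, 0.0004, 0.0002]
[-0.03 -0.05  0.01]
```

apply_moves(rows=[0,0,0.3,0.001,0,0,0,0,0.3,0,0,0,0,0,0.3,0,0,0,0,0,0,0,0,0])

```text
clock: 11.15
tcp_pos: [0.5046, -0.1851, 0.0686]
eef_rot: [[-0.5, 0.866, 0.001], [0.866, 0.5, -0.0], [-0.001, 0.001, -1.0]]
ft_force: [-0.0, 0.5, -5.8]
width: 0.333
```

```bash
python3 plan.py .504 -.185 .063 30 2
```

```text
t 11.15 p [ 0.5046 -0.1851  0.0686] yaw 30.03 F [-0.   0.5 -5.8] w 0.333
step mm 2.8 deg 0.04
[0.02, -0.03, 0.28, 0.0004, 0.0005, 0.0003, 0.02, -0.03, 0.28, 0.0004, 0.0005, 0.0003]
```

apply_moves(rows=[0,0,0.25,0,0,0,0,0,0.25,0,0,0,0,0,0.2,0,0,0,0,0,0,0,0,0])

```text
clock: 11.55
tcp_pos: [0.5048, -0.1851, 0.061]
eef_rot: [[-0.5, 0.866, 0.001], [0.866, 0.5, -0.0], [-0.001, 0.001, -1.0]]
ft_force: [0.1, 0.9, -4.4]
width: 0.338
```

```bash
python3 plan.py .504 -.185 .056 30 2
```

```text
t 11.55 p [ 0.5048 -0.1851  0.061 ] yaw 30.03 F [ 0.1  0.9 -4.4] w 0.338
step mm 2.5 deg 0.04
[0.02, -0.03, 0.25, 0.0005, 0.0006, 0.0003, 0.02, -0.03, 0.25, 0.0005, 0.0006, 0.0003]
```

apply_moves(rows=[0,0,0.15,0,0,0,0,0,0.15,0,0,0,0,0,0,0,0,0])

```text
clock: 11.85
tcp_pos: [0.5048, -0.1851, 0.0578]
eef_rot: [[-0.5, 0.866, 0.002], [0.866, 0.5, -0.001], [-0.001, 0.001, -1.0]]
ft_force: [-0.8, -0.1, -5.3]
width: 0.338
```

apply_moves(rows=[0,0,0.15,0,0,0,0,0,0,0,0,0])

```text
clock: 12.05
tcp_pos: [0.5049, -0.1852, 0.0563]
eef_rot: [[-0.501, 0.866, 0.002], [0.866, 0.501, -0.001], [-0.001, 0.001, -1.0]]
ft_force: [-0.9, 0.1, -4.8]
width: 0.333
```

apply_moves(rows=[0.02,-0.03,0.15,0,0,0,0,0,0.1,0,0,0,0,0,0,0,0,0])

```text
clock: 12.35
tcp_pos: [0.5046, -0.1852, 0.0536]
eef_rot: [[-0.501, 0.866, 0.002], [0.866, 0.501, -0.001], [-0.002, 0.001, -1.0]]
ft_force: [0.1, 0.3, -5.6]
width: 0.338
```

apply_moves(rows=[0,0,0.15,0,0,0,0,0,0,0,0,0])

```text
clock: 12.55
tcp_pos: [0.5046, -0.1852, 0.052]
eef_rot: [[-0.5, 0.866, 0.002], [0.866, 0.5, -0.001], [-0.002, 0.001, -1.0]]
ft_force: [1.1, 0.8, -6.2]
width: 0.333
```

apply_moves(rows=[0,0,0.12,0,0,0,0,0,0,0,0,0])

```text
clock: 12.75
tcp_pos: [0.5046, -0.1852, 0.0507]
eef_rot: [[-0.5, 0.866, 0.002], [0.866, 0.5, -0.001], [-0.002, 0.001, -1.0]]
ft_force: [1.0, -0.8, -5.6]
width: 0.335
```

apply_moves(rows=[0,0,0.1,0,0,0,0,0,0,0,0,0])

```text
clock: 12.95
tcp_pos: [0.5046, -0.1852, 0.0496]
eef_rot: [[-0.5, 0.866, 0.002], [0.866, 0.5, -0.001], [-0.002, 0.001, -1.0]]
ft_force: [0.0, -0.1, -5.0]
width: 0.338
```

apply_moves(rows=[0,0,0.05,0,0,0,0,0,0,0,0,0])

```text
clock: 13.15
tcp_pos: [0.5049, -0.1854, 0.0493]
eef_rot: [[-0.5, 0.866, 0.002], [0.866, 0.5, -0.001], [-0.002, 0.001, -1.0]]
ft_force: [-0.6, 0.9, -4.8]
width: 0.338
```

apply_moves(rows=[0,0,0.08,0,0,0,0,0,0,0,0,0])

```text
clock: 13.35
tcp_pos: [0.505, -0.1853, 0.0492]
eef_rot: [[-0.501, 0.866, 0.002], [0.866, 0.501, -0.001], [-0.002, 0.002, -1.0]]
ft_force: [-1.5, 0.1, -4.5]
width: 0.333
```

apply_moves(rows=[0,0,0.08,0,0,0,0,0,0,0,0,0])

```text
clock: 13.55
tcp_pos: [0.5052, -0.1853, 0.0492]
eef_rot: [[-0.501, 0.866, 0.003], [0.866, 0.501, -0.001], [-0.002, 0.002, -1.0]]
ft_force: [-0.7, -0.3, -3.9]
width: 0.335
```

```bash
python3 plan.py .504 -.185 .049 30 2
python3 - <<'E'
from h import *
for i in range(4): bot.read_camera("scene"); o=bot.observe();print(np.round(o["ft_force"],1),np.round(o["torque"],2))
s=bot.read_camera("scene");cv2.imwrite("pics/scene7.png",s)
cv2.imwrite("pics/g1.png",cv2.convertScaleAbs(crop(s,150,130,120,120,5),alpha=1.5))
E
```

```text
t 13.55 p [ 0.5052 -0.1853  0.0492] yaw 30.04 F [-0.7 -0.3 -3.9] w 0.335
step mm 0.6 deg 0.08
[0.04, -0.04, 0.01, 0.0009, 0.0011, 0.0003, 0.04, -0.04, 0.01, 0.0009, 0.0011, 0.0003]
[-0.7  0.3  0.7] [0.04 0.4  0.01]
[-1.5  0.2  1.1] [ 0.01  0.5  -0.03]
[-0.8 -0.4  1.2] [-0.04  0.52  0.03]
[-2.3  1.5  1.7] [-0.02  0.49  0.01]
```

View pics/g1.png

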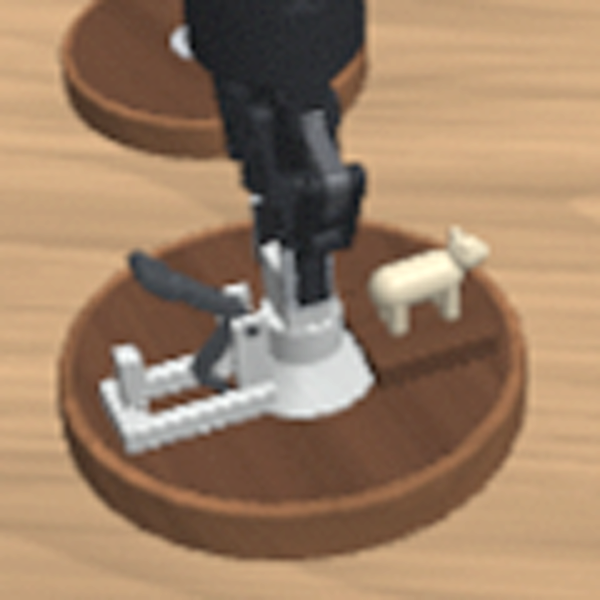

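It plateaus at z = 0.0492, where 0.049 is expected for home, and the picture shows it flat on the plinth. Side force is only 1–2 N. I'll relax that small drift and check again.

apply_moves(rows=[0.04,-0.06,-0.03,0,0,0,0,0,0,0,0,0,0,0,0,0,0,0])

```text
clock: 14.1
tcp_pos: [0.505, -0.1854, 0.0492]
eef_rot: [[-0.5, 0.866, 0.004], [0.866, 0.5, -0.001], [-0.003, 0.003, -1.0]]
ft_force: [0.2, 0.2, 0.3]
width: 0.334
```

```bash
python3 plan.py .504 -.185 .049 30 2
python3 - <<'E'
from h import *
L=[]
for i in range(4): bot.read_camera("scene"); o=bot.observe();L.append(np.r_[o["ft_force"],o["torque"],o["tcp_pos"]*10])
print(np.round(L,2))
E
```

```text
t 14.1 p [ 0.505  -0.1854  0.0492] yaw 30.02 F [0.2 0.2 0.3] w 0.334
step mm 0.6 deg 0.12
[0.04, -0.03, 0.01, 0.0014, 0.0015, 0.0001, 0.04, -0.03, 0.01, 0.0014, 0.0015, 0.0001]
[[-0.52 -0.1  -0.89  0.05  0.28 -0.02  5.05 -1.85  0.49]
 [-0.85  0.67 -0.9  -0.03  0.25  0.01  5.05 -1.85  0.49]
 [ 0.48  0.35 -1.03  0.08  0.23  0.01  5.05 -1.85  0.49]
 [-0.76 -0.32  0.15 -0.    0.25 -0.01  5.05 -1.85  0.49]]
```

Side force is about 0, and the plinth carries the coupler's weight. Releasing.

apply_moves(rows=[0,0,0,0,0,0,0,0,0,0,0,0,0,0,0,0,0,0,0,0,0,0,0,0,0,0,0,0,0,0,0,0,0,0,0,0], fingers=8.54)

```text
clock: 14.9
tcp_pos: [0.5066, -0.186, 0.0499]
eef_rot: [[-0.5, 0.866, 0.007], [0.866, 0.5, -0.002], [-0.006, 0.005, -1.0]]
ft_force: [0.0, 0.4, 0.9]
width: 0.998
```

apply_moves(rows=[0,0,-1,0,0,0,0,0,-2,0,0,0,0,0,-2.5,0,0,0,0,0,-2.5,0,0,0,0,0,-1.5,0,0,0,0,0,0,0,0,0])

```text
clock: 15.5
tcp_pos: [0.5057, -0.1857, 0.1509]
eef_rot: [[-0.5, 0.866, 0.007], [0.866, 0.5, -0.002], [-0.005, 0.005, -1.0]]
ft_force: [-0.0, -0.6, 0.1]
width: 0.996
```

```bash
python3 plan.py .536 -.2395 .15 30 3
python3 - <<'E'
from h import *
s=bot.read_camera("scene");cv2.imwrite("pics/scene8.png",s)
c=cv2.convertScaleAbs(crop(s,160,150,100,80,8),alpha=1.5)
a=np.linspace(0,2*np.pi,73);ax=np.array([.505,-.1853,0]);ux=np.array([.5,-.866,0]);uz=np.array([0,0,1.])
pts=[ax+[0,0,.03]+.033*np.array([np.cos(t),np.sin(t),0]) for t in a]
for th in(0,.12): 
    g=np.radians(46)-th; pts.append(ax+uz*(.03+.044+.05*np.sin(g)+.004*np.cos(g))+ux*(.028+.05*np.cos(g)-.004*np.sin(g))); print(pts[-1])
pts+=[ax+ux*.092+uz*.03, ax+uz*.099]
Q=((proj("scene",pts)-[160,150]+.5)*8).astype(int)
for q in Q: cv2.circle(c,tuple(int(v) for v in q),2,(0,0,255),-1)
cv2.imwrite("pics/g2.png",c)
E
```

```text
t 15.5 p [ 0.5057 -0.1857  0.1509] yaw 30.01 F [-0.  -0.6  0.1] w 0.996
step mm 20.6 deg 0.14
[-2.06, -0.02, 0.04, 0.0016, 0.0018, 0.0001, -2.06, -0.02, 0.04, 0.0016, 0.0018, 0.0001, -2.06, -0.02, 0.03, 0.0016, 0.0018, 0.0001]
[ 0.53492778 -0.23713491  0.11274562]
[ 0.5371324  -0.24095332  0.10865349]
```

View pics/g2.png

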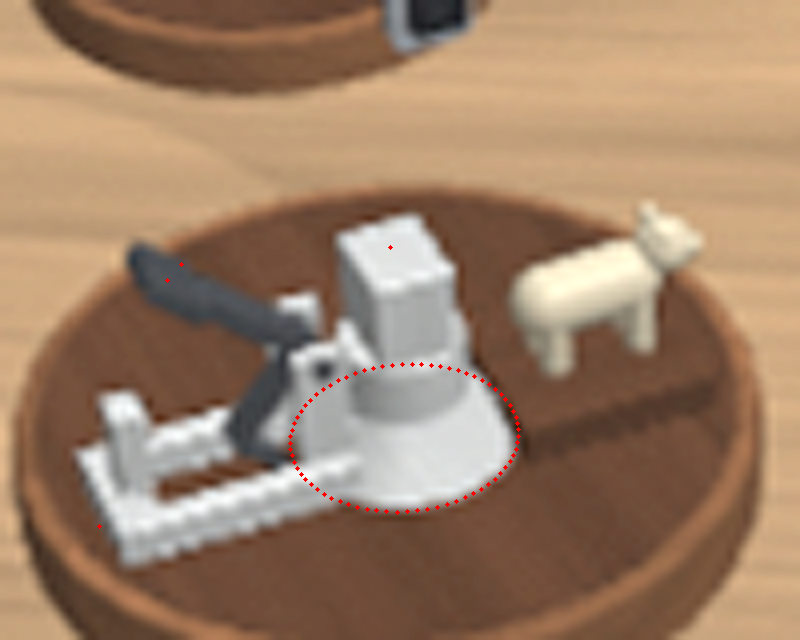

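The rim is on the plinth plane: the dotted circle drawn at z = 0.03 coincides with it. The lever pad is at about (180,184) full-frame. Shutting the fingers and moving above the pad.

apply_moves(rows=[-2.0,0,0,0,0.002,0,-2.2,0,0,0,0.002,0,-2.0,0,0,0,0.002,0,-1.0,0,0,0,0,0,0,0,0,0,0,0,0,0,0,0,0,0,0,0,0,0,0,0], fingers=0)

```text
clock: 16.25
tcp_pos: [0.5378, -0.2467, 0.1448]
eef_rot: [[-0.501, 0.865, -0.006], [0.865, 0.501, 0.008], [0.01, -0.001, -1.0]]
ft_force: [0.1, -0.6, 0.1]
width: 0.003
```

```bash
python3 plan.py .542 -.2494 .11 30 4
```

```text
t 16.25 p [ 0.5378 -0.2467  0.1448] yaw 30.06 F [ 0.1 -0.6  0.1] w 0.003
step mm 8.8 deg 0.14
[-0.12, 0.06, 0.87, -0.0003, -0.0025, 0.0003, -0.12, 0.06, 0.87, -0.0003, -0.0025, 0.0003, -0.12, 0.06, 0.87, -0.0003, -0.0025, 0.0003, -0.11, 0.06, 0.87, -0.0003, -0.0025, 0.0003]
```

apply_moves(rows=[-0.12,0.06,0.87,0,-0.0025,0,-0.12,0.06,0.87,0,-0.0025,0,-0.1,0.06,0.87,0,-0.0025,0,-0.1,0.06,0.6,0,-0.002,0,0,0,0,0,0,0])

```text
clock: 16.75
tcp_pos: [0.5408, -0.2471, 0.1091]
eef_rot: [[-0.502, 0.865, -0.003], [0.865, 0.502, 0.0], [0.002, -0.002, -1.0]]
ft_force: [-0.4, -0.2, 0.6]
width: 0.001
```

```bash
python3 plan.py .542 -.2494 .10 30 2
python3 - <<'E'
from h import *
s=bot.read_camera("scene");cv2.imwrite("pics/scene9.png",s)
cv2.imwrite("pics/g3.png",cv2.convertScaleAbs(crop(s,150,120,100,100,6),alpha=1.5))
E
```

```text
t 16.75 p [ 0.5408 -0.2471  0.1091] yaw 30.16 F [-0.4 -0.2  0.6] w 0.001
step mm 4.7 deg 0.11
[-0.13, -0.01, 0.46, -0.0012, -0.0008, 0.0014, -0.13, -0.01, 0.46, -0.0012, -0.0008, 0.0014]
```

View pics/g3.png

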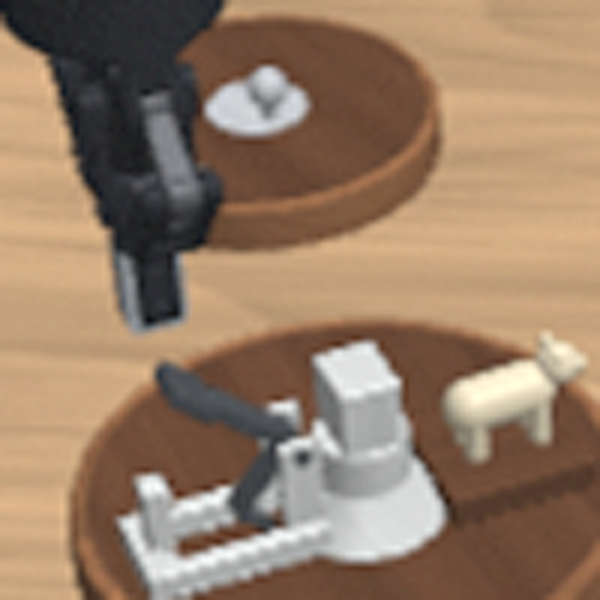

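Run:
```python
from h import *
for z in(.109,.125,.135,.145):print(z,(proj("scene",[.5408,-.2471,z])-[150,120]+.5)*6)
```

```text
0.109 [[166.41156661 395.2688546 ]]
0.125 [[161.97728224 360.03050147]]
0.135 [[159.15941304 337.65168466]]
0.145 [[156.30495428 314.99352255]]
```

apply_moves(rows=[-0.1,0,0.45,0,0,0,-0.1,0,0.45,0,0,0,0,0,0.3,0,0,0,0,0,0,0,0,0])

```text
clock: 17.2
tcp_pos: [0.5425, -0.2494, 0.097]
eef_rot: [[-0.502, 0.865, -0.001], [0.865, 0.502, -0.0], [0.0, -0.002, -1.0]]
ft_force: [0.6, 0.0, -0.4]
width: -0.003
```

apply_moves(rows=[0,0,0.25,0,0,0,0,0,0.25,0,0,0,0,0,0,0,0,0])

```text
clock: 17.5
tcp_pos: [0.5427, -0.2495, 0.0918]
eef_rot: [[-0.502, 0.865, -0.001], [0.865, 0.502, -0.001], [-0.0, -0.001, -1.0]]
ft_force: [-0.1, -0.5, 1.1]
width: -0.002
```

apply_moves(rows=[0,0,0.25,0,0,0,0,0,0.25,0,0,0,0,0,0,0,0,0])

```text
clock: 17.8
tcp_pos: [0.5427, -0.2496, 0.0865]
eef_rot: [[-0.502, 0.865, -0.001], [0.865, 0.502, -0.001], [-0.0, -0.001, -1.0]]
ft_force: [0.6, -0.0, 0.2]
width: 0.003
```

```bash
python3 plan.py .542 -.2494 .08 30 2
python3 - <<'E'
from h import *
s=bot.read_camera("scene");cv2.imwrite("pics/scene10.png",s)
cv2.imwrite("pics/g4.png",cv2.convertScaleAbs(crop(s,150,120,100,100,6),alpha=1.5))
E
```

```text
t 17.8 p [ 0.5427 -0.2496  0.0865] yaw 30.14 F [ 0.6 -0.   0.2] w 0.003
step mm 3.3 deg 0.08
[0.03, -0.03, 0.33, -0.0005, 0.0001, 0.0012, 0.02, -0.03, 0.33, -0.0005, 0.0001, 0.0012]
```

View pics/g4.png

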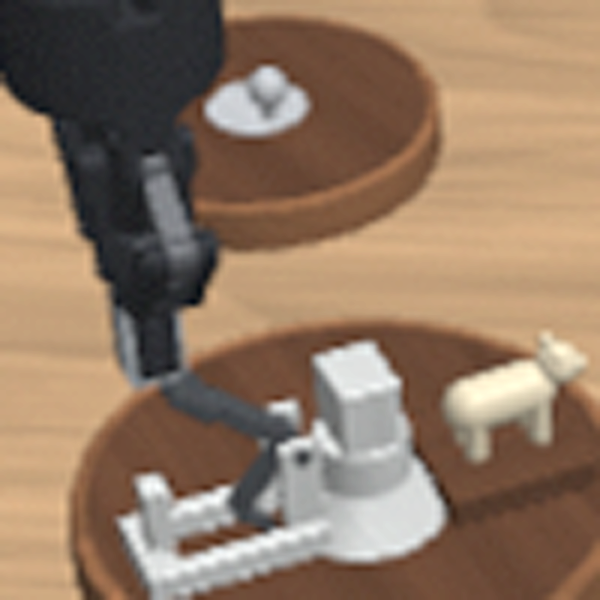

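The finger tip at (140,380) overlaps only the pad's outer edge at (165,378). I'll raise it, move 8 mm inward, then press.

apply_moves(rows=[0,0,-0.6,0,0,0,0.3,0,-0.5,0,0,0,0.4,0,0,0,0,0,0.2,0,0,0,0,0,0,0,0,0,0,0])

```text
clock: 18.35
tcp_pos: [0.5382, -0.2412, 0.0994]
eef_rot: [[-0.502, 0.865, 0.0], [0.865, 0.502, -0.001], [-0.001, -0.0, -1.0]]
ft_force: [-0.7, 0.6, -0.8]
width: -0.001
```

apply_moves(rows=[0,0,0.4,0,0,0,0,0,0.3,0,0,0,0,0,0.2,0,0,0,0,0,0,0,0,0])

```text
clock: 18.75
tcp_pos: [0.538, -0.241, 0.0893]
eef_rot: [[-0.502, 0.865, -0.0], [0.865, 0.502, -0.001], [-0.001, -0.001, -1.0]]
ft_force: [-0.1, 0.2, 0.7]
width: 0.0
```

apply_moves(rows=[0,0,0.2,0,0,0,0,0,0.2,0,0,0,0,0,0,0,0,0])

```text
clock: 19.05
tcp_pos: [0.5379, -0.2411, 0.0845]
eef_rot: [[-0.502, 0.865, -0.001], [0.865, 0.502, -0.001], [-0.0, -0.001, -1.0]]
ft_force: [-0.1, -0.1, 0.0]
width: -0.004
```

apply_moves(rows=[0,0,0.2,0,0,0,0,0,0.1,0,0,0,0,0,0,0,0,0])

```text
clock: 19.35
tcp_pos: [0.5388, -0.2421, 0.0829]
eef_rot: [[-0.502, 0.865, 0.001], [0.865, 0.502, -0.003], [-0.003, -0.0, -1.0]]
ft_force: [-0.7, -0.1, 1.2]
width: 0.001
```

apply_moves(rows=[0,0,0.2,0,0,0,0,0,0.1,0,0,0,0,0,0,0,0,0])

```text
clock: 19.65
tcp_pos: [0.5397, -0.2433, 0.0814]
eef_rot: [[-0.503, 0.865, 0.004], [0.865, 0.503, -0.005], [-0.006, 0.001, -1.0]]
ft_force: [-0.6, 0.9, 1.9]
width: 0.001
```

Run:
```python
from h import *
s=bot.read_camera("scene");cv2.imwrite("pics/scene11.png",s)
cv2.imwrite("pics/g5.png",cv2.convertScaleAbs(crop(s,150,120,100,100,6),alpha=1.5))
```

```text
(no output)
```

View pics/g5.png

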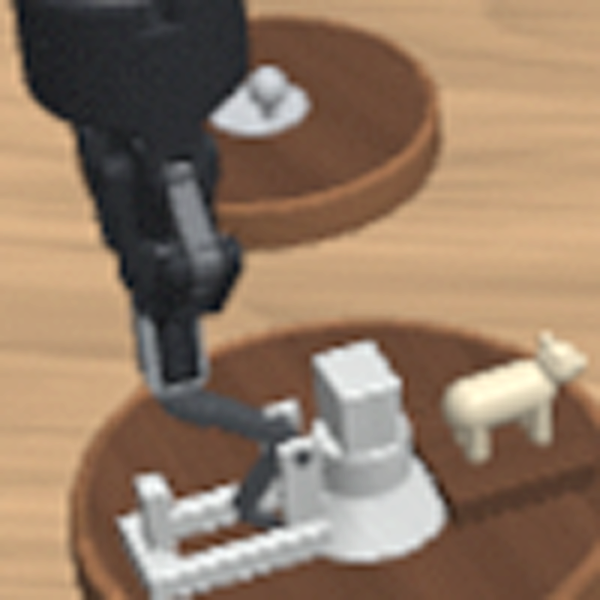

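Contact is made: the tip is on the pad at about (180,385), and the lever has started to turn. I'll keep pressing in small rows and watch the force.

apply_moves(rows=[0.03,0,0.25,0,0.002,0,0.03,0,0.25,0,0.002,0,0.03,0,0.25,0,0.002,0])

```text
clock: 20.0
tcp_pos: [0.5423, -0.246, 0.0767]
eef_rot: [[-0.503, 0.864, 0.007], [0.864, 0.504, -0.006], [-0.009, 0.003, -1.0]]
ft_force: [-1.4, -4.1, 7.9]
width: -0.001
```

apply_moves(rows=[0.03,0,0.3,0,0.003,0,0.03,0,0.3,0,0.003,0,0.03,0,0.3,0,0.003,0])

```text
clock: 20.3
tcp_pos: [0.5448, -0.2495, 0.0705]
eef_rot: [[-0.504, 0.863, 0.009], [0.863, 0.504, -0.005], [-0.009, 0.006, -1.0]]
ft_force: [-1.6, -3.6, 8.0]
width: 0.002
```

apply_moves(rows=[0.12,-0.05,0.3,0,0.003,0,0.12,-0.05,0.3,0,0.003,0,0.12,-0.03,0.3,0,0.003,0])

```text
clock: 20.6
tcp_pos: [0.5462, -0.2522, 0.0645]
eef_rot: [[-0.505, 0.863, 0.014], [0.863, 0.505, -0.005], [-0.012, 0.01, -1.0]]
ft_force: [-0.6, -4.8, 7.4]
width: 0.003
```

apply_moves(rows=[0.1,0,0.3,0,0.003,0,0.1,0,0.3,0,0.003,0])

```text
clock: 20.8
tcp_pos: [0.5474, -0.2535, 0.0601]
eef_rot: [[-0.505, 0.863, 0.016], [0.863, 0.505, -0.005], [-0.012, 0.011, -1.0]]
ft_force: [-1.7, -4.3, 6.9]
width: 0.001
```

Run:
```python
from h import *
p=bot.observe()["tcp_pos"];print((p[:2]-[.505,-.1853])@[.5,-.866],bot.observe()["ft_force"])
s=bot.read_camera("scene");cv2.imwrite("pics/scene12.png",s)
cv2.imwrite("pics/g6.png",cv2.convertScaleAbs(crop(s,150,120,100,100,6),alpha=1.5))
```

```text
0.08020768224386549 [-1.66613994 -4.34808845  6.89284348]
```

View pics/g6.png

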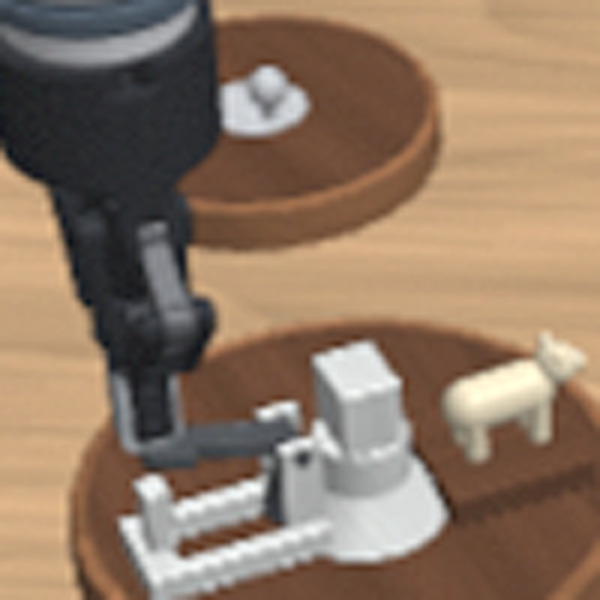

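The lever is now well down and the tip is still on the pad near (160,445). Continuing gently to the stop.

apply_moves(rows=[0.1,0,0.25,0,0.004,0,0.1,0,0.25,0,0.004,0])

```text
clock: 21.05
tcp_pos: [0.548, -0.2542, 0.0561]
eef_rot: [[-0.506, 0.863, 0.016], [0.863, 0.506, -0.001], [-0.009, 0.013, -1.0]]
ft_force: [-1.7, -3.4, 6.0]
width: 0.004
```

apply_moves(rows=[0.1,0,0.2,0,0.004,0,0.1,0,0.2,0,0.004,0])

```text
clock: 21.25
tcp_pos: [0.5483, -0.2547, 0.0531]
eef_rot: [[-0.506, 0.862, 0.015], [0.862, 0.506, 0.002], [-0.005, 0.014, -1.0]]
ft_force: [-1.8, -3.6, 6.0]
width: -0.002
```

apply_moves(rows=[0.1,0,0.15,0,0.002,0,0.1,0,0.15,0,0.002,0])

```text
clock: 21.45
tcp_pos: [0.5485, -0.2551, 0.051]
eef_rot: [[-0.506, 0.862, 0.015], [0.862, 0.506, 0.003], [-0.006, 0.014, -1.0]]
ft_force: [-1.8, -3.3, 6.1]
width: -0.001
```

apply_moves(rows=[0.1,0,0.15,0,0.001,0,0.1,0,0.15,0,0,0])

```text
clock: 21.65
tcp_pos: [0.5488, -0.2555, 0.0489]
eef_rot: [[-0.507, 0.862, 0.018], [0.862, 0.507, 0.0], [-0.009, 0.015, -1.0]]
ft_force: [-1.1, -3.4, 5.5]
width: 0.0
```

apply_moves(rows=[0.08,0,0.15,0,0,0,0.05,0,0.1,0,0,0])

```text
clock: 21.85
tcp_pos: [0.5489, -0.2559, 0.0471]
eef_rot: [[-0.507, 0.862, 0.019], [0.862, 0.507, -0.002], [-0.012, 0.016, -1.0]]
ft_force: [-2.2, -0.8, 5.4]
width: -0.0
```

Run:
```python
from h import *
p=bot.observe()["tcp_pos"];print((p[:2]-[.505,-.1853])@[.5,-.866],bot.observe()["ft_force"])
s=bot.read_camera("scene");cv2.imwrite("pics/scene13.png",s)
cv2.imwrite("pics/g7.png",cv2.convertScaleAbs(crop(s,150,120,100,100,6),alpha=1.5))
```

```text
0.0830681905474129 [-2.17718351 -0.83874829  5.38976196]
```

View pics/g7.png

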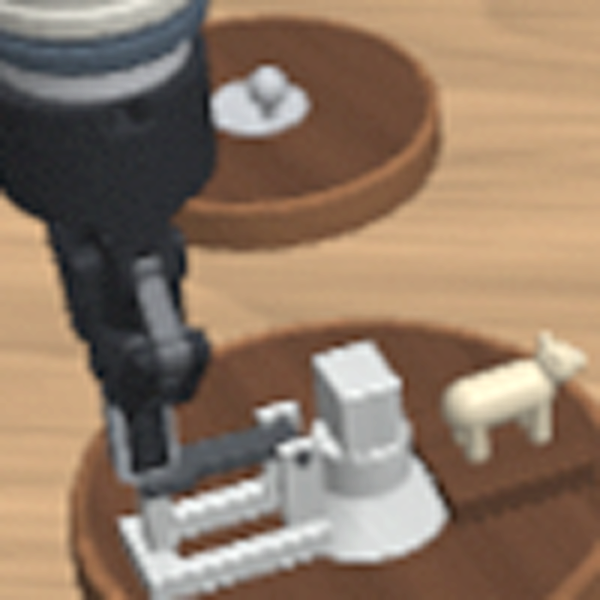

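apply_moves(rows=[0.05,0,0.12,0,0,0,0.05,0,0.12,0,0,0])

```text
clock: 22.1
tcp_pos: [0.549, -0.2561, 0.0452]
eef_rot: [[-0.507, 0.862, 0.021], [0.862, 0.507, -0.004], [-0.014, 0.016, -1.0]]
ft_force: [-2.2, -1.8, 5.4]
width: -0.002
```

apply_moves(rows=[0.05,0,0.12,0,0,0,0.05,0,0.1,0,0,0])

```text
clock: 22.3
tcp_pos: [0.5492, -0.2562, 0.0444]
eef_rot: [[-0.507, 0.862, 0.022], [0.862, 0.507, -0.005], [-0.016, 0.017, -1.0]]
ft_force: [-5.4, -0.4, 15.3]
width: -0.001
```

apply_moves(rows=[0.03,0,0.12,0,0,0,0,0,0.1,0,0,0])

```text
clock: 22.5
tcp_pos: [0.5492, -0.2562, 0.0444]
eef_rot: [[-0.507, 0.862, 0.023], [0.862, 0.507, -0.006], [-0.016, 0.017, -1.0]]
ft_force: [-5.2, 1.4, 12.9]
width: 0.001
```

It has hit a firm stop: z holds at 0.0444 and the force rose from 5 N to 13–15 N. Lifting off and checking.

apply_moves(rows=[0,0,-0.5,0,0,0,0,0,-1,0,0,0,0,0,-2,0,0,0,0,0,-3,0,0,0,2,0,-3,0,0,0,4,0,-2,0,0,0,4,0,-1,0,0,0,4,0,0,0,0,0,2,0,0,0,0,0,0,0,0,0,0,0])

```text
clock: 23.5
tcp_pos: [0.4639, -0.113, 0.174]
eef_rot: [[-0.505, 0.863, 0.028], [0.863, 0.506, -0.004], [-0.018, 0.021, -1.0]]
ft_force: [0.0, 0.5, 0.1]
width: 0.0
```

Run:
```python
from h import *
print(bot.observe()["ft_force"])
s=bot.read_camera("scene");cv2.imwrite("pics/scene14.png",s)
c=cv2.convertScaleAbs(crop(s,160,150,100,80,8),alpha=1.5)
a=np.linspace(0,2*np.pi,49);ax=np.array([.505,-.1853,0]);ux=np.array([.5,-.866,0]);uy=np.array([.866,.5,0]);uz=np.array([0,0,1.])
pts=[ax+[0,0,.03]+.033*np.array([np.cos(t),np.sin(t),0]) for t in a]
pts+=[ax+uz*.078+ux*x+uy*y for x in(.068,.088) for y in(-.012,.012)]
pts+=[ax+uz*.078+ux*.078,ax+uz*.099]
for q in ((proj("scene",pts)-[160,150]+.5)*8).astype(int): cv2.circle(c,tuple(int(v) for v in q),2,(0,0,255),-1)
cv2.imwrite("pics/g8.png",c)
```

```text
[0.04645586 0.54514657 0.1386907 ]
```

View pics/g8.png

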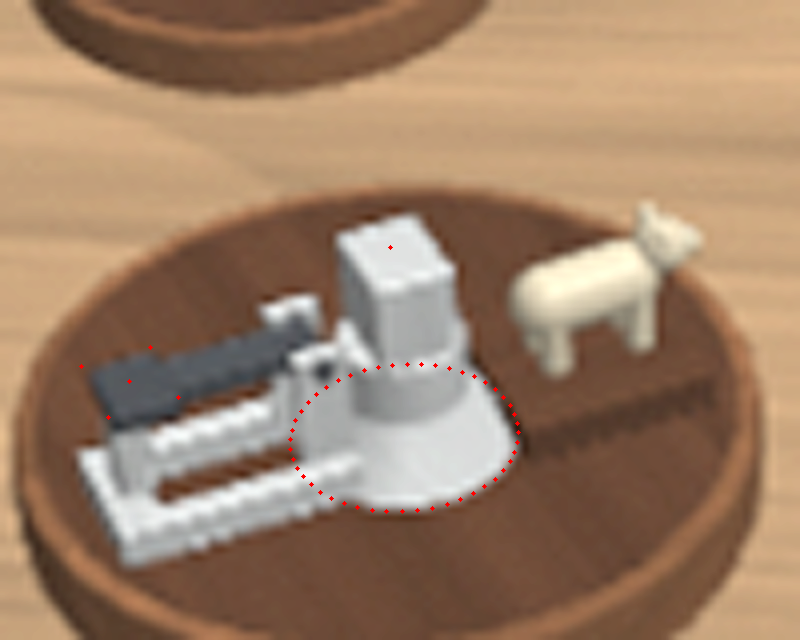

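View pics/scene14.png

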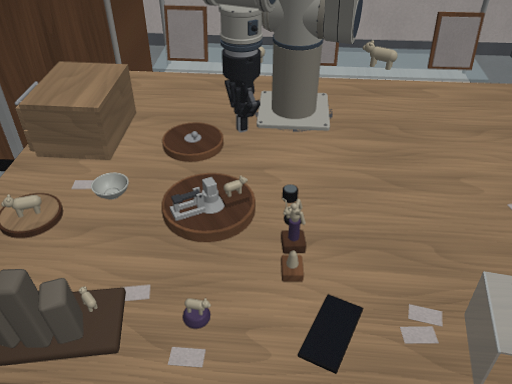

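The lever lies level on its stop post (pad near (175,199) full-frame), the coupler hasn't moved, and the other exhibits are where they were. Handing in.

Run:
```python
from h import *
a=cv2.imread("pics/scene0.png");b=cv2.imread("pics/scene14.png")
d=(cv2.absdiff(a,b).max(2)>40).astype(np.uint8);n,L,st,c=cv2.connectedComponentsWithStats(d)
print([st[i].tolist() for i in range(1,n) if st[i][4]>15])
print(bot.finish_job())
```

```text
[[204, 0, 11, 6, 38], [214, 0, 53, 29, 361], [266, 0, 36, 41, 1065], [326, 0, 5, 8, 32], [340, 0, 23, 44, 609], [219, 7, 30, 28, 361], [310, 13, 31, 29, 281], [221, 19, 41, 113, 2627], [269, 30, 6, 6, 21], [222, 36, 14, 5, 21], [244, 53, 10, 3, 23], [202, 177, 17, 17, 178], [224, 177, 23, 20, 199], [193, 187, 7, 4, 24], [196, 190, 10, 12, 39], [170, 197, 55, 24, 516], [355, 204, 59, 71, 1252], [370, 207, 10, 11, 45]]
the job is handed in; nothing more can be done
None
```

The coupler is home on the larger plinth's ball, its latch lever is fully down, and the job is handed in. It was handed in at about 23.5 s of the 70 s allowed.

- **First grasp missed:** the real fingertips sit about 26 to 30 mm higher than the reported TCP suggests, so the fingers first closed just above the grip block. No contact force showed. I reopened, went lower and gripped the block at a 29 mm opening.
- **Seating:** the ball was at about (0.504, -0.185). I lowered the coupler in small steps and it did not catch. It stopped at the expected home height (TCP at 0.0492 m against about 0.049 m). Side force was about 1 N or less before I let go.
- **Lever:** it took about 5 to 8 N through its travel. It then met a firm stop, where the force rose to about 15 N with no more travel. There was up to about 5 N of side force during the press.
- **Last checks:** in the final scene picture the coupler's rim lies on the plinth's top plane and has not shifted. The lever looks level on its stop, and the robot touches nothing. Compared with the first scene picture, only the arm, the coupler's old place and the plinth changed, so the other exhibits look untouched.
- **Small disagreement:** the lever pad showed about 1 to 2 pixels (a few mm) from where I predicted it. I put that down to my estimate of the socket axis.

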